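# Knock a rack-shoe lock pin home with the mallet

### The job

One of the two green rack-post shoes on the bench still has its slanted steel lock pin standing up. Take the mallet and knock that pin home with a brisk blow (not a slow push), the mallet face square to the leaning pin, so that it snaps down and stays down. Then stand the mallet back on its head on the grey rubber pad and let go; keep the gripper off the shoes, do not touch the other shoe with the mallet, and leave everything else on the bench where it is.

Things in the scene. Friction and masses are not known exactly. Their poses are not given: they have to be found in the camera images.
- mallet: Mallet, 0.36 to 0.56 kg, standing on its head on the rubber pad with its handle level. Head: black upright cylinder, diameter 52, 80 tall, flat ends strike. Handle: flat-sided wooden bar 22 wide (along y), 28 high, its centre line 40 above the lower face, running from the head along the mallet's -x to 200 from the head's axis. Origin: centre of the lower face; z along the head's axis, up. Centre of mass 13 from the axis towards the handle
- mallet_handle (a point): Point on the centre line of the mallet's handle, 60 from the head's axis and 40 above the lower face: a good place to grip, across the 22 width; axes as the mallet's
- pad: Grey rubber pad fixed on the bench, 170 x 170 x 6 thick, where the mallet belongs. Origin: centre of its underside, on the bench
- shoe_a: The shoe whose pin is up. Green, fixed to the bench: base plate 150 (x) x 110 (y) x 8, a 60 x 60 post stub at the +x end up to 85 high, and a square barrel, 56 x 56, that leans 0.56 rad (32 degrees) from vertical towards the shoe's -x. The centre of the barrel's mouth is 20 towards -x of the origin and 95 above the bench. Origin: centre of the base's underside. The shoes may stand in either place
- pin_a_top (a point): Centre of the top of the steel head (diameter 36, 12 thick) of the pin in shoe_a; it moves with the pin. z points up and out along the pin's leaning axis, y is the shoe's y. Pin up: 40 from the barrel's mouth along the axis; home: 14
- pin_a (a joint): How far the pin of shoe_a has been driven down along its axis, m: 0 = up, 0.026 = home. Over-centre spring: pushes up with about 11 N over the first 0.006, falling to none at 0.016; beyond that it snaps the pin home by itself and holds it there with about 10 N; short of 0.016 it springs back up. Damping about 18 N per m/s. A brisk blow moves it at 0.1 m/s or more
- shoe_b: The second shoe, the same in shape as shoe_a; its pin is already home
- pin_b_top (a point): Centre of the top of the head of the pin in shoe_b, axes as for pin_a_top
- pin_b (a joint): Travel of the pin of shoe_b, m; 0.026 = home, as it starts
- jug_1: White jug, 70 x 100 x 178 high, bystander; origin under its centre
- jug_2: Grey jug, 70 x 100 x 178 high, bystander; origin under its centre
- carton: Cardboard carton 90 x 120 x 80 high, bystander; origin under its centre
- tape: Roll of grey tape lying flat, diameter 100, 45 high, bystander; origin under its centre
- spanner: Steel spanner lying flat, 180 long, bystander; origin at its middle, underside
- can: Can, diameter 60, 120 high, bystander; origin under its centre
Not all that is in view belongs to the job. Leave any purple or yellow look-alike of the mallet alone.

How it is judged:
On the way, in this order (a step that is already met when the one before it is completed fails the run):
1. the mallet drives the standing pin down with a brisk blow: pin between 2 and 15 mm down, moving faster than 0.06 m/s, in contact with the mallet (value of joint pin_a between 0.002 and 0.015 m and velocity of joint pin_a above 0.06 m/s and contact force between mallet and shoe_a above 1 N).
2. the pin is home (more than 23 mm down) and stays there with the mallet lifted off (value of joint pin_a above 0.023 m and contact force between mallet and shoe_a below 0.3 N), for 0.2 s.
At the end, for the whole second after the job is handed in: Both pins are home (more than 23 mm of their 26 mm travel); the mallet stands on the lower face of its head on the rubber pad, the face's centre within 70 mm of the pad's centre along each side of the pad, within 0.1 rad of upright, released and at rest (value of joint each of pin_a, pin_b above 0.023 m and x of mallet in the frame of pad between -0.07 and 0.07 m and y of mallet in the frame of pad between -0.07 and 0.07 m and height (world z) of mallet below 0.012 m and angle between mallet's own z axis and vertical below 0.1 rad and linear speed of mallet below 0.02 m/s); the robot touches nothing.
It fails at once if the mallet bears on the shoe or its pin more than 0.2 rad out of square with the pin's axis (contact force between mallet and shoe_a above 3 N and angle between the z axis of mallet and the z axis of pin_a_top, either way round above 0.2 rad).
It fails at once if the gripper or arm touches a shoe or its pin (contact force between any of the fingers, the arm and shoe_a above 2 N or contact force between any of the fingers, the arm and shoe_b above 2 N).
It fails at once if the mallet hits the other shoe (contact force between mallet and shoe_b above 2 N).
It fails at once if a bystander is moved more than 30 mm (distance of any of jug_1, jug_2, carton, tape, spanner, can from where it was at the start of the episode above 0.03 m).
It also fails if it takes over 48 s, if anything falls off the work surface, if the arm or the gripper's body presses on something with over 40 N, if the wrist force passes 120 N, or if a joint passes its speed limit or range.

### The arm

A 6-joint arm with a two-finger parallel gripper is mounted at the origin on the work surface. World frame = base frame: x ahead of the robot, y to its left, z up, the work surface at z = 0. Lengths are in m, angles in rad, forces in N, time in s.
With the tool pointing down it reaches from about 0.375 to 0.975 m from the base axis. Payload 3.8 kg.
Tool frame: the origin (TCP) lies midway between the tips of the shut fingers; the grasp point (between the pads) lies 19 mm behind it; x points along the fingers, y is the direction in which the jaws open and shut, and the axes are right-handed (so a half turn about x gives the same grasp; the last joint's range is limited). The gripper opens to 85 mm and grips with 20 to 120 N. Pads are 22 mm wide; open, the fingers measure 114 mm over their backs; the gripper's body (76 mm by 85 mm) begins 54 mm behind the grasp point. The pads swing forward as they close: fully open they stand 13 mm farther back than shut.
Start: joints at [-1.366, 0.264, 1.604, -0, 1.274, -0.037], TCP at [0.162, -0.655, 0.231] pointing down, gripper open.
Joint ranges: [-2.63, 2.63], [-0.94, 2.18], [0.31, 2.57], [-1.31, 4.45], [0, 2.66], [-2.55, 2.55]. Speed limits (rad/s): [2.57, 2.57, 3.14, 3.14, 3.14, 3.14].

### API

Orientations are given as a rotation vector (axis times angle).
In Python, from workcell import read_state, read_camera, get_calibration, finish_job gives the robot as it stands. The module is installed in compiled form; this text tells all that it offers.
- The arm moves only by the shell command python3 -m creep 'ROWS' [FORCE]. ROWS is JSON, a list of rows, each a list of 3 entries, a list of its own where there are three numbers: the closure in counts, from 0 (fully open) to 255 (shut), then the shift along the world's x, y, z in mm, then the turn about the world's z in rad. In form: [[hand, [tx, ty, tz], spin], ...]. A call has exactly 8 rows; each row shifts and turns the commanded pose from where the row before left it; what a row does not reach is not made up. A row lasts 1/12 s, in which the tool goes at most 41.7 mm and 7.16 degrees, less where a joint would pass 70% of its speed; a pose out of reach is approached as far as the arm can. A call is refused whole if a number of a shift passes 41.7 or a number of a turn 0.125, either way. A call with a gripper value outside its range is refused whole. The fingers move at their own pace and stop on an object; FORCE is the grip in N (left out, the last holds). Time passes only in rows, so rows that do not move let the fingers close, or fill a call up. It gives the time, the measured TCP pose, the force and the opening at its end, in the units of the state.
- read_state(): the state, without advancing time (a new reading comes with each control period).
- read_camera(name): name is "side" or "top" or "wrist"; returns (picture, depth): 480x640x3 uint8, blue, green, red; 480x640 float32, m along the optical axis (not along the pixel's ray), 0 where there is no reading.
- get_calibration(name): a dict with "K" (3x3 intrinsics, pixels), "k1" (the pictures are not rectified: a ray, as slopes to the right and down, at radius r is drawn at 1 + k1 r^2 times it, then the intrinsics apply), "eye" and "orientation" of the camera in the world. Camera axes: x right, y down, z forward; pixel columns grow to the right and rows downward; lengths in m; the calibration is good to about 2 mm. A picture is of the moment at which its call begins: read the wrist's pose just before it. get_calibration takes no time and is no camera call; for the wrist camera it gives the pose at the moment of the call.
- finish_job(): hands the job in, once; it reports no verdict.
The state is a dict: "time": time; "q": joint angles; "joint_vel": joint speeds; "joint_torque": joint torques, N m; "tool_pos": TCP position; "tcp_rot": TCP orientation; "wrist_force": force on the tool from outside, world axes, zero at the start; "torque": the same for the moment, N m; "width": opening from 0.0 (shut) to 1.0 (fully open).
Only numpy, scipy, OpenCV 4.12 (cv2) and the standard library are available. Lean on these libraries where they do the work, as an engineer would, in place of code of your own. Each camera call takes 0.05 s, during which the arm holds its last target.

## Working session

There is one attempt and no reset: what is moved stays moved. The work goes in short steps, Python scripts to look and compute and a shell command to move; the robot and the scene stay as the last step left them, time stands still between calls to the robot, and variables do not carry over. Pictures are saved under pics/ and viewed, and the job is handed in when it is done.

```bash
mkdir -p pics
cat > h.py <<'E'
import numpy as np,cv2
from workcell import *
from scipy.spatial.transform import Rotation as R
def cal(n):
    c=get_calibration(n); o=np.array(c["orientation"],float)
    M=R.from_rotvec(o).as_matrix() if o.shape==(3,) else (o if o.shape==(3,3) else R.from_quat(o).as_matrix())
    return np.array(c["K"]),c["k1"],np.array(c["eye"]),M
def rays(n,uv,c=None):
    K,k1,e,M=c or cal(n)
    p=cv2.undistortPoints(np.array(uv,float).reshape(-1,1,2),K,np.array([k1,0,0,0,0.]))[:,0]
    return e,np.c_[p,np.ones(len(p))]@M.T
def onplane(n,uv,z,c=None):
    e,d=rays(n,uv,c); return e+d*((z-e[2])/d[:,2])[:,None]
def cloud(n,depth,c=None):
    v,u=np.mgrid[:480,:640]
    e,d=rays(n,np.c_[u.ravel(),v.ravel()],c)
    return (e+d*depth.reshape(-1,1)).reshape(480,640,3)
def project(n,P,c=None):
    K,k1,e,M=c or cal(n)
    q,_=cv2.projectPoints((np.atleast_2d(P)-e)@M,np.zeros(3),np.zeros(3),K,np.array([k1,0,0,0,0.])); return q[:,0]
E
python3 - <<'E'
from h import *
for n in ("side","top","wrist"):
    c=get_calibration(n); print(n,c)
    im,d=read_camera(n); cv2.imwrite(f"pics/{n}0.png",im); np.save(f"pics/{n}0.npy",d)
print(read_state())
E
```

```text
side {'K': array([[516.523719  ,   0.        , 323.68252418],
       [  0.        , 516.523719  , 242.22108941],
       [  0.        ,   0.        ,   1.        ]]), 'k1': -0.12976336742984307, 'eye': array([-0.17425396,  1.00133269,  1.17398297]), 'orientation': array([-0.85682625,  2.55366449, -1.10164891])}
top {'K': array([[435.70605756,   0.        , 316.16814181],
       [  0.        , 435.70605756, 245.71199512],
       [  0.        ,   0.        ,   1.        ]]), 'k1': -0.009435493100189585, 'eye': array([0.34177233, 0.057874  , 1.3355318 ]), 'orientation': array([-2.13579617,  2.18723068, -0.10581101])}
wrist {'K': array([[352.5952948 ,   0.        , 317.67541494],
       [  0.        , 352.5952948 , 240.01374027],
       [  0.        ,   0.        ,   1.        ]]), 'k1': -0.06833979337403115, 'eye': array([ 0.22655837, -0.63808846,  0.37410282]), 'orientation': array([ 2.29807937, -1.80180863, -0.24648567])}
{'time': 0.15, 'q': array([-1.36591210e+00,  2.64609941e-01,  1.60508973e+00,  9.51041809e-06,
        1.27370757e+00, -3.69042650e-02]), 'joint_vel': array([-1.08753789e-03, -3.41856467e-03, -4.78226654e-03,  1.69995478e-03,
       -4.04558070e-06,  1.02216270e-03]), 'joint_torque': array([ 6.94337377e-04, -5.15904987e+01, -3.67959738e+01, -7.04537433e-05,
        7.99058791e-03,  1.07781210e-05]), 'tool_pos': array([ 0.16150128, -0.65479355,  0.23021203]), 'tcp_rot': array([ 2.09362603,  0.25627075, -2.09392799]), 'wrist_force': array([-0.60206199,  0.54872919, -0.18073277]), 'torque': array([ 0.01741666,  0.016246  , -0.05490339]), 'width': 0.9975246956711382}
```

View pics/top0.png

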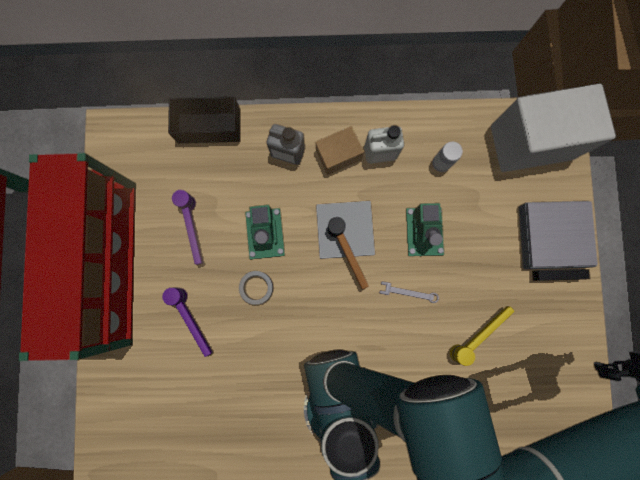

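View pics/side0.png

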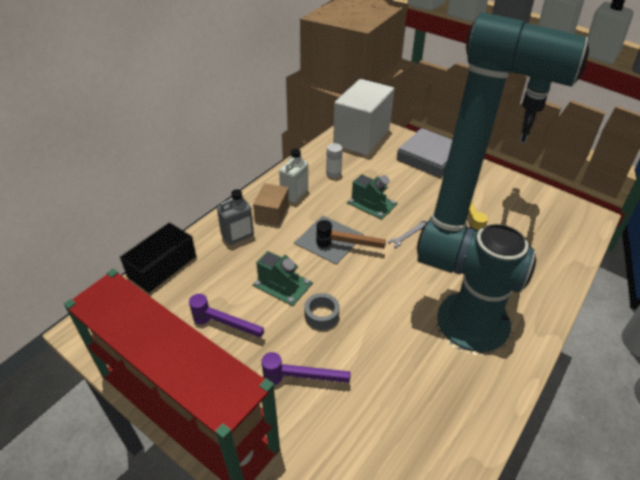

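View pics/wrist0.png

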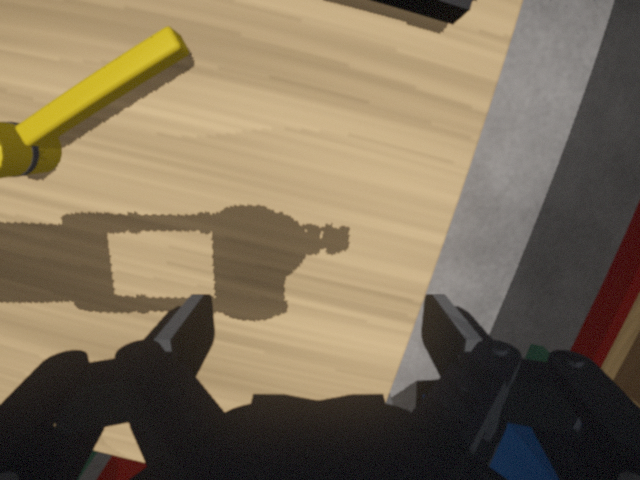

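Run:
```python
from h import *
for n,b in (("top",(160,110,470,310)),("side",(230,140,430,330))):
    im=cv2.imread(f"pics/{n}0.png"); x0,y0,x1,y1=b
    s=min(800/(x1-x0),600/(y1-y0)); cv2.imwrite(f"pics/{n}0c.png",cv2.resize(im[y0:y1,x0:x1],None,fx=s,fy=s,interpolation=cv2.INTER_CUBIC)); print(n,s)
im=cv2.imread("pics/top0.png"); hsv=cv2.cvtColor(im,cv2.COLOR_BGR2HSV); d=np.load("pics/top0.npy"); P=cloud("top",d)
roi=np.zeros((480,640),bool); roi[190:310,230:460]=1
g=roi&(hsv[...,0]>60)&(hsv[...,0]<95)&(hsv[...,1]>80)
for nm,sl in (("L",slice(230,300)),("R",slice(390,460))):
    m=np.zeros_like(g); m[:,sl]=g[:,sl]; ok=m&(d>0)
    base=ok&(abs(P[...,2]-.008)<.006)
    cnt=P[base][:,:2]; print(nm,ok.sum(),base.sum(),cnt.mean(0),cv2.minAreaRect((cnt*1000).astype(np.float32)))
    x=P[ok]; print(" zmax",np.sort(x[:,2])[-5:], "post",x[x[:,2]>.075].mean(0))
    # grey points high
    k=np.zeros_like(g);k[190:270,sl]=1; k&=(d>0)&(P[...,2]>.09)&(hsv[...,1]<80)
    print(" pin",k.sum(),P[k].mean(0),P[k][:,2].max())
o=roi&(hsv[...,0]>5)&(hsv[...,0]<16)&(hsv[...,1]>120)&(P[...,2]>.02)&(d>0)
h=P[o];print("handle",o.sum(),cv2.minAreaRect((h[:,:2]*1000).astype(np.float32)),np.median(h[:,2]))
b=roi&(P[...,2]>.07)&(d>0); b[:,:310]=0;b[:,365:]=0
print("head",b.sum(),cv2.minEnclosingCircle((P[b][:,:2]*1000).astype(np.float32)),np.median(P[b],0))
pd=roi&(abs(P[...,2]-.006)<.006)&(hsv[...,1]<60)&(d>0); pd[:,:305]=0;pd[:,385:]=0
pd=cv2.morphologyEx(pd.astype(np.uint8),cv2.MORPH_OPEN,np.ones((3,3)))>0
print("pad",pd.sum(),cv2.minAreaRect((P[pd][:,:2]*1000).astype(np.float32)))
```

```text
top 2.5806451612903225
side 3.1578947368421053
L 1078 640 [0.50360779 0.22142533] ((526.93212890625, 226.93026733398438), (144.6922607421875, 105.75691986083984), 4.470502853393555)
 zmax [0.11210582 0.11249581 0.11277822 0.11312246 0.1134694 ] post [0.53620704 0.22255656 0.09409479]
 pin 210 [0.51700455 0.22548082 0.10408271] 0.11809990225397815
R 870 514 [ 0.49254966 -0.2470585 ] ((520.056884765625, -264.2357482910156), (104.79634094238281, 142.98300170898438), 89.79069519042969)
 zmax [0.11089339 0.11119316 0.11131991 0.11134977 0.11225696] post [ 0.53444808 -0.25836839  0.09399741]
 pin 291 [ 0.50506212 -0.26506782  0.1131292 ] 0.13896052456672958
handle 418 ((434.0510559082031, -36.33856964111328), (175.37522888183594, 21.162410736083984), 23.51173973083496) 0.05972101520931106
head 256 ((535.5555419921875, 7.601419925689697), 25.969661712646484) [0.53473266 0.00713521 0.08611922]
pad 2289 ((534.6885375976562, -20.666397094726562), (170.27285766601562, 171.2787322998047), 2.4934163093566895)
```

```bash
sleep 1
```

```text
(no output)
```

View pics/top0c.png

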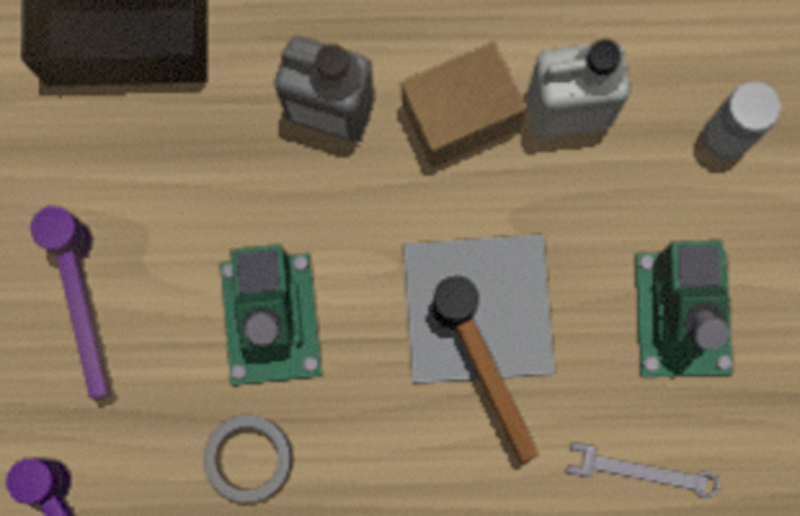

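View pics/side0c.png

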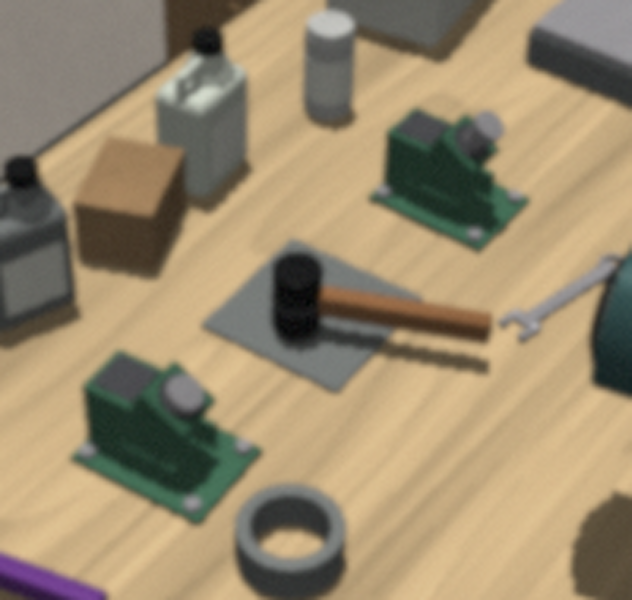

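Run:
```python
from h import *
s=read_state(); M=R.from_rotvec(s["tcp_rot"]).as_matrix(); print(M.round(3)); print("jaw deg",np.degrees(np.arctan2(M[1,1],M[0,1])))
d=np.load("pics/top0.npy"); P=cloud("top",d); 
for nm,sl in(("R",slice(390,460)),("L",slice(230,300))):
    m=np.zeros((480,640),bool); m[200:262,sl]=1; m&=(d>0)
    for z in (.10,.112,.118):
        k=m&(P[...,2]>z); print(nm,z,k.sum(),P[k].mean(0) if k.any() else 0, P[k].min(0) if k.any() else 0,P[k].max(0) if k.any() else 0)
```

```text
[[-0.     0.239 -0.971]
 [ 0.002 -0.971 -0.239]
 [-1.    -0.002 -0.   ]]
jaw deg -76.14669571777534
R 0.1 304 [ 0.50364945 -0.26511675  0.11594038] [ 0.46907175 -0.29408358  0.10020094] [ 0.53274973 -0.23764695  0.13896052]
R 0.112 136 [ 0.48472502 -0.26530705  0.12881668] [ 0.46907175 -0.28325885  0.11225696] [ 0.52512135 -0.24713277  0.13896052]
R 0.118 132 [ 0.48399263 -0.26550962  0.12927056] [ 0.46907175 -0.28325885  0.11822147] [ 0.49936014 -0.24908263  0.13896052]
L 0.1 261 [0.51674074 0.22463925 0.10733018] [0.48902807 0.19881781 0.10002452] [0.54059273 0.25357273 0.1180999 ]
L 0.112 45 [0.51414272 0.22398521 0.11451101] [0.50447309 0.20363567 0.11206845] [0.53352369 0.24914347 0.1180999 ]
L 0.118 1 [0.51012798 0.22013706 0.1180999 ] [0.51012798 0.22013706 0.1180999 ] [0.51012798 0.22013706 0.1180999 ]
```

```bash
python3 -m creep '[[0,[17,34,0],0.0105],[0,[17,34,0],0.0105],[0,[17,34,0],0.0105],[0,[17,34,0],0.0105],[0,[17,34,0],0.0105],[0,[17,34,0],0.0105],[0,[17,34,0],0.0105],[0,[17,34,0],0.0105]]'
python3 -m creep '[[0,[17,34,0],0.0105],[0,[17,34,0],0.0105],[0,[17,34,0],0.0105],[0,[17,34,0],0.0105],[0,[17,34,0],0.0105],[0,[17,34,0],0.0105],[0,[17,34,0],0.0105],[0,[17,34,0],0.0105]]'
python3 -m creep '[[0,[15,31,0],0],[0,[15,31,0],0],[0,[15,30,0],0],[0,[0,0,-30],0],[0,[0,0,-30],0],[0,[0,0,0],0],[0,[0,0,0],0],[0,[0,0,0],0]]'
python3 - <<'E'
from h import *
s=read_state(); M=R.from_rotvec(s["tcp_rot"]).as_matrix(); print(s["time"],s["tool_pos"],s["q"].round(3),"jaw deg",np.degrees(np.arctan2(M[1,1],M[0,1])))
c=cal("wrist"); im,d=read_camera("wrist"); cv2.imwrite("pics/w1.png",im)
P=cloud("wrist",d,c); hsv=cv2.cvtColor(im,cv2.COLOR_BGR2HSV)
o=(hsv[...,0]>4)&(hsv[...,0]<17)&(hsv[...,1]>120)&(P[...,2]>.05)&(P[...,2]<.07)&(d>0)
n,l,st,_=cv2.connectedComponentsWithStats(o.astype(np.uint8)); k=1+st[1:,4].argmax(); h=P[l==k]
print(len(h),cv2.minAreaRect((h[:,:2]*1000).astype(np.float32)),np.median(h[:,2]))
b=(P[...,2]>.075)&(P[...,2]<.1)&(d>0)&(hsv[...,2]<90)
n,l,st,_=cv2.connectedComponentsWithStats(b.astype(np.uint8));
for k in np.argsort(-st[1:,4])[:3]+1: print(st[k],cv2.minEnclosingCircle((P[l==k][:,:2]*1000).astype(np.float32)))
E
```

```text
time: 0.82
tool_pos: [0.2979, -0.3814, 0.231]
tcp_rot: [2.045, 0.337, -2.045]
wrist_force: [0.6, -0.4, 0.6]
width: 1.0
time: 1.48
tool_pos: [0.4339, -0.1095, 0.2313]
tcp_rot: [1.996, 0.415, -1.995]
wrist_force: [0.4, -0.6, -0.5]
width: 1.003
time: 2.15
tool_pos: [0.479, -0.0196, 0.1722]
tcp_rot: [1.997, 0.414, -1.995]
wrist_force: [0.1, -0.3, 0.2]
width: 0.999
2.15 [ 0.47898557 -0.01964655  0.17222902] [-0.093 -0.064  2.076 -0.     1.129  1.069] jaw deg -66.54964116007923
5049 ((433.1336364746094, -38.2263069152832), (169.113525390625, 21.18014907836914), 23.635194778442383) 0.06135266756807406
[ 276  109   80   81 3624] ((536.0181274414062, 7.4124274253845215), 25.57393455505371)
[  12    0   47  105 2555] ((524.5780639648438, 198.42498779296875), 34.60532760620117)
[ 572  227   68  121 2395] ((533.3543701171875, -238.85206604003906), 51.04932403564453)
```

View pics/w1.png

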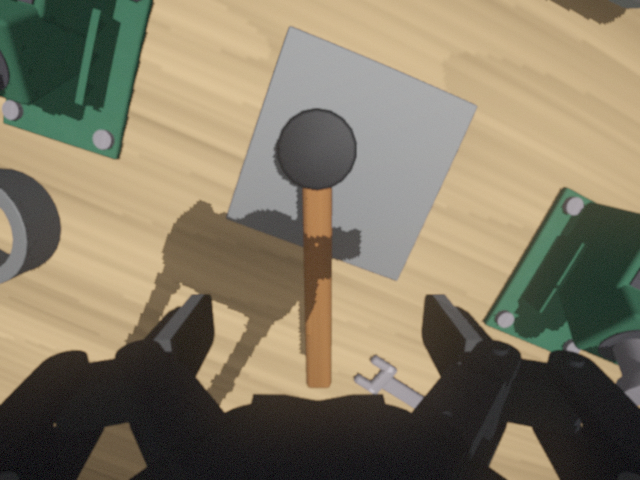

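```bash
python3 -m creep '[[0,[2,3,-30],0],[0,[0,0,-35],0],[0,[0,0,-35],0],[0,[0,0,-30],0],[0,[0,0,-14],0],[0,[0,0,0],0],[160,[0,0,0],0],[255,[0,0,0],0]]' 20
python3 -m creep '[[255,[0,0,0],0],[255,[0,0,0],0],[255,[0,0,0],0],[255,[0,0,0],0],[255,[0,0,10],0],[255,[0,0,10],0],[255,[0,0,0],0],[255,[0,0,0],0]]' 20
python3 - <<'E'
from h import *
s=read_state(); print(s["time"],s["tool_pos"],s["wrist_force"],s["torque"],s["width"])
im,d=read_camera("wrist"); cv2.imwrite("pics/w2.png",im)
im,d=read_camera("side"); cv2.imwrite("pics/s2.png",cv2.resize(im[190:290,270:420],None,fx=4,fy=4,interpolation=2))
E
```

```text
time: 2.87
tool_pos: [0.4831, -0.0169, 0.0297]
tcp_rot: [2.0, 0.413, -1.992]
wrist_force: [0.6, 0.5, 0.3]
width: 0.746
time: 3.53
tool_pos: [0.4811, -0.0163, 0.048]
tcp_rot: [1.997, 0.414, -1.994]
wrist_force: [0.4, -0.1, -3.8]
width: 0.255
3.5333 [ 0.48110682 -0.01632628  0.0480419 ] [ 0.44386345 -0.07692951 -3.8445787 ] [-0.06004453  0.14210307 -0.00377654] 0.255269485428692
```

View pics/w2.png

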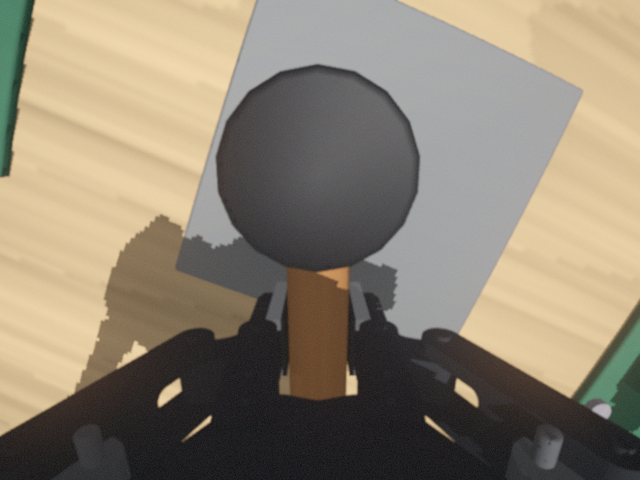

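View pics/s2.png

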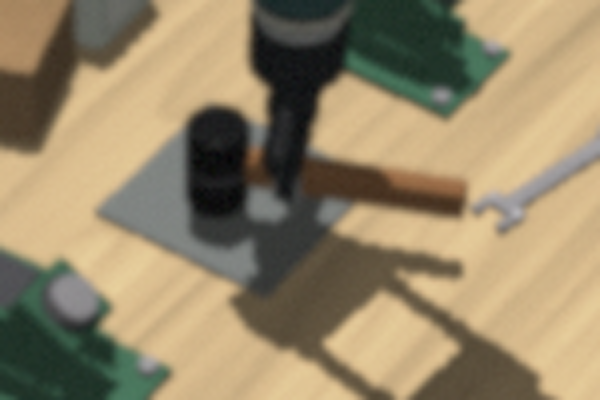

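```bash
cat >> h.py <<'E'
def tilt(tag):
    """plane fit of the mallet head's top face seen by the wrist camera; tilt>0 = head drooping (axis leaning away from handle)"""
    s=read_state(); c=cal("wrist"); im,d=read_camera("wrist"); cv2.imwrite(f"pics/{tag}.png",im)
    P=cloud("wrist",d,c); hsv=cv2.cvtColor(im,cv2.COLOR_BGR2HSV); T=R.from_rotvec(s["tcp_rot"]).as_matrix()
    q=(P-s["tool_pos"])@T   # tool frame: x down, y jaw, z ; mallet +x = -z
    m=(d>0)&(hsv[...,1]<60)&(abs(q[...,1])<.027)&(q[...,0]<.05)&(q[...,0]>-.12)&(-q[...,2]>.02)&(-q[...,2]<.13)
    m[300:]=0
    A=np.c_[-q[m][:,2],q[m][:,1],-q[m][:,0]]  # fwd, lateral, up
    rng=np.random.default_rng(0); best=None
    for _ in range(300):
        t=A[rng.choice(len(A),3,replace=False)]; n=np.cross(t[1]-t[0],t[2]-t[0]); n/=np.linalg.norm(n)+1e-12
        k=abs((A-t[0])@n)<.0015
        if best is None or k.sum()>best.sum(): best=k
    B=A[best]; ctr=B.mean(0); n=np.linalg.svd(B-ctr,full_matrices=False)[2][2]; n*=np.sign(n[2])
    cen=np.array([(B[:,0].min()+B[:,0].max())/2,(B[:,1].min()+B[:,1].max())/2,ctr[2]])
    print("t",s["time"],"tcp",s["tool_pos"].round(4),"npts",len(A),best.sum(),"normal(fwd,lat,up)",n.round(3),"pitch",np.arctan2(n[0],n[2]).round(3),"roll",np.arctan2(n[1],n[2]).round(3),"centre",cen.round(4),"jaw",np.degrees(np.arctan2(T[1,1],T[0,1])).round(2),"F",np.round(s["wrist_force"],1),"w",round(s["width"],3))
    return n,cen
E
python3 -c "
from h import *
tilt('w3')"
```

```text
t 3.6333 tcp [ 0.4802 -0.0163  0.0471] npts 39934 31731 normal(fwd,lat,up) [ 0.021 -0.002  1.   ] pitch 0.021 roll -0.002 centre [ 0.06   -0.001   0.0573] jaw -66.51 F [-0.8  0.7 -4.7] w 0.251
```

```bash
python3 -m creep '[[255,[0,0,30],0],[255,[0,0,25],0],[255,[0,0,18],0],[255,[0,0,12],0],[255,[0,0,6],0],[255,[0,0,3],0],[255,[0,0,0],0],[255,[0,0,0],0]]' 20
python3 -c "
from h import *
tilt('w4')"
```

```text
time: 4.35
tool_pos: [0.4796, -0.0163, 0.14]
tcp_rot: [1.994, 0.415, -1.998]
wrist_force: [-0.1, 0.0, -3.4]
width: 0.256
t 4.35 tcp [ 0.4796 -0.0163  0.14  ] npts 28306 27576 normal(fwd,lat,up) [0.131 0.    0.991] pitch 0.131 roll 0.0 centre [ 0.0633 -0.0006  0.05  ] jaw -66.52 F [-0.1  0.  -3.4] w 0.256
```

```bash
python3 -c "
from h import *
tilt('w5')"
python3 -m creep '[[255,[0,0,30],0],[255,[0,0,25],0],[255,[0,0,18],0],[255,[0,0,12],0],[255,[0,0,6],0],[255,[0,0,3],0],[255,[0,0,0],0],[255,[0,0,0],0]]' 20
python3 -c "
from h import *
tilt('w6')"
```

```text
t 4.4 tcp [ 0.4794 -0.0163  0.1398] npts 28304 27592 normal(fwd,lat,up) [0.131 0.002 0.991] pitch 0.132 roll 0.002 centre [ 0.0634 -0.0006  0.05  ] jaw -66.52 F [ 0.8  1.1 -5.4] w 0.25
time: 5.12
tool_pos: [0.4797, -0.0163, 0.2338]
tcp_rot: [1.994, 0.416, -1.999]
wrist_force: [0.4, -0.5, -4.7]
width: 0.255
t 5.1167 tcp [ 0.4797 -0.0163  0.2338] npts 24473 23768 normal(fwd,lat,up) [0.226 0.002 0.974] pitch 0.228 roll 0.002 centre [ 0.0654 -0.0005  0.0433] jaw -66.52 F [ 0.4 -0.5 -4.7] w 0.255
```

```bash
python3 -m creep '[[255,[0,0,40],0],[255,[0,0,32],0],[255,[0,0,22],0],[255,[0,0,14],0],[255,[0,0,8],0],[255,[0,0,4],0],[255,[0,0,0],0],[255,[0,0,0],0]]' 20
python3 -c "
from h import *
tilt('w7')"
```

```text
time: 5.83
tool_pos: [0.48, -0.0163, 0.3536]
tcp_rot: [1.994, 0.416, -1.999]
wrist_force: [-0.4, -0.3, -3.1]
width: 0.254
t 5.8333 tcp [ 0.48   -0.0163  0.3536] npts 18362 17580 normal(fwd,lat,up) [0.388 0.    0.922] pitch 0.398 roll 0.0 centre [ 0.0668 -0.0005  0.0317] jaw -66.53 F [-0.4 -0.3 -3.1] w 0.254
```

View pics/w7.png

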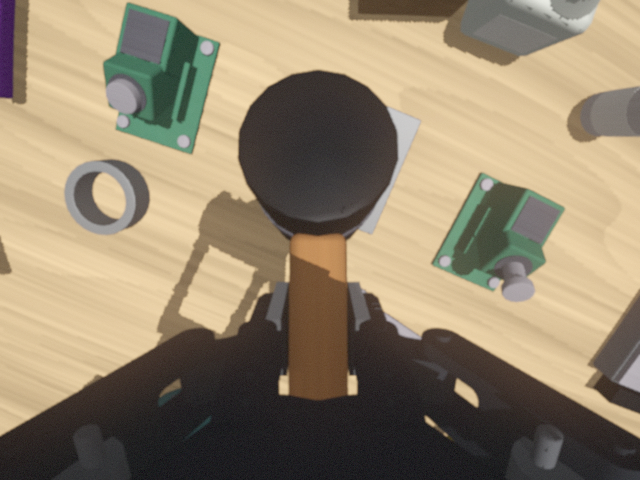

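```bash
python3 -m creep '[[255,[0,0,0],0],[255,[0,0,0],0],[255,[0,-11,-5],0.06],[255,[0,-11,-5],0.12],[255,[0,-11,-5],0.124],[255,[0,-11,-5],0.124],[255,[0,-11,-5],0.124],[255,[0,-11,-5],0.124]]' 120
python3 -m creep '[[255,[0,-11,-5],0.124],[255,[0,-11,-5],0.124],[255,[0,-11,-5],0.124],[255,[0,-11,-5],0.124],[255,[0,-11,-5],0.124],[255,[0,-11,-5],0.124],[255,[0,-11,-5],0.124],[255,[0,-11,-5],0.124]]' 120
python3 -m creep '[[255,[0,-11,-5],0.124],[255,[0,-11,-5],0.124],[255,[0,-11,-5],0.124],[255,[0,-11,-5],0.124],[255,[0,-11,-5],0.124],[255,[0,-11,-5],0.124],[255,[0,-11,-5],0.06],[255,[0,0,0],0]]' 120
python3 -c "
from h import *
print(read_state()['q'].round(3))
tilt('w8')"
```

```text
time: 6.55
tool_pos: [0.4804, -0.0829, 0.3245]
tcp_rot: [1.552, 0.944, -1.553]
wrist_force: [0.2, -0.6, -4.5]
width: 0.236
time: 7.22
tool_pos: [0.4805, -0.1709, 0.2845]
tcp_rot: [0.823, 1.41, -0.824]
wrist_force: [0.4, 0.7, -3.6]
width: 0.239
time: 7.88
tool_pos: [0.48, -0.2488, 0.2485]
tcp_rot: [0.203, 1.563, -0.204]
wrist_force: [-0.8, 0.2, -4.2]
width: 0.236
[-5.240e-01 -0.000e+00  1.869e+00 -1.000e-03  1.274e+00 -1.835e+00]
t 7.8833 tcp [ 0.48   -0.2488  0.2485] npts 10486 9957 normal(fwd,lat,up) [0.389 0.001 0.921] pitch 0.399 roll 0.001 centre [0.0679 0.0004 0.0304] jaw 75.14 F [-0.8  0.2 -4.2] w 0.236
```

```bash
python3 -m creep '[[255,[0,-8,0],0.1],[255,[0,-8,0],0.1],[255,[0,0,0],0.059],[255,[0,0,0],0],[255,[0,0,0],0],[255,[0,0,0],0],[255,[0,0,0],0],[255,[0,0,0],0]]' 20
python3 -m creep '[[255,[0,0,40],0],[255,[0,0,32],0],[255,[0,0,22],0],[255,[0,0,14],0],[255,[0,0,8],0],[255,[0,0,4],0],[255,[0,0,0],0],[255,[0,0,0],0]]' 20
python3 -c "
from h import *
print(read_state()['q'].round(3))
tilt('w9')"
```

```text
time: 8.6
tool_pos: [0.4807, -0.263, 0.2503]
tcp_rot: [0.001, 1.571, -0.001]
wrist_force: [0.4, -0.0, -3.6]
width: 0.231
time: 9.27
tool_pos: [0.4801, -0.263, 0.3685]
tcp_rot: [0.002, 1.573, 0.0]
wrist_force: [0.6, -0.2, -4.3]
width: 0.239
[-0.547 -0.032  1.684  0.     1.492 -2.117]
t 9.2667 tcp [ 0.4801 -0.263   0.3685] npts 6766 6559 normal(fwd,lat,up) [0.39  0.002 0.921] pitch 0.4 roll 0.002 centre [0.0681 0.0022 0.0308] jaw 89.95 F [ 0.6 -0.2 -4.3] w 0.239
```

```bash
python3 -m creep '[[225,[0,0,-8],0],[225,[0,0,-16],0],[225,[0,0,-20],0],[225,[0,0,-20],0],[225,[0,0,-20],0],[225,[0,0,-16],0],[225,[0,0,-10],0],[225,[0,0,-5],0]]' 20
python3 -c "
from h import *
tilt('w10')"
```

```text
time: 9.98
tool_pos: [0.479, -0.2624, 0.2517]
tcp_rot: [0.003, 1.575, 0.002]
wrist_force: [-0.4, 0.1, -4.1]
width: 0.235
t 9.9833 tcp [ 0.479  -0.2624  0.2517] npts 9458 9135 normal(fwd,lat,up) [ 0.389 -0.     0.921] pitch 0.399 roll -0.0 centre [0.0675 0.0018 0.0305] jaw 89.95 F [-0.4  0.1 -4.1] w 0.235
```

```bash
python3 -m creep '[[215,[0,0,0],0],[215,[0,0,0],0],[210,[0,0,0],0],[210,[0,0,0],0],[205,[0,0,0],0],[205,[0,0,0],0],[205,[0,0,0],0],[205,[0,0,0],0]]' 20
python3 -c "
from h import *
tilt('w11')"
```

```text
time: 10.7
tool_pos: [0.4807, -0.2634, 0.2554]
tcp_rot: [0.001, 1.571, -0.001]
wrist_force: [-0.6, 0.2, -4.6]
width: 0.233
t 10.7 tcp [ 0.4807 -0.2634  0.2554] npts 9511 9169 normal(fwd,lat,up) [0.389 0.003 0.921] pitch 0.399 roll 0.003 centre [0.067  0.0027 0.0306] jaw 89.95 F [-0.6  0.2 -4.6] w 0.233
```

```bash
python3 -m creep '[[202,[0,0,0],0],[202,[0,0,0],0],[199,[0,0,0],0],[199,[0,0,0],0],[197,[0,0,0],0],[197,[0,0,0],0],[197,[0,0,0],0],[197,[0,0,0],0]]' 20
python3 -c "
from h import *
tilt('w12')"
```

```text
time: 11.42
tool_pos: [0.4806, -0.2633, 0.2553]
tcp_rot: [0.001, 1.571, -0.001]
wrist_force: [0.1, 0.4, -4.5]
width: 0.237
t 11.4167 tcp [ 0.4806 -0.2633  0.2553] npts 9502 9143 normal(fwd,lat,up) [0.388 0.001 0.922] pitch 0.398 roll 0.001 centre [0.0674 0.0025 0.0306] jaw 89.95 F [ 0.1  0.4 -4.5] w 0.237
```

```bash
python3 -m creep '[[195,[0,0,0],0],[195,[0,0,0],0],[195,[0,0,38],0],[195,[0,0,30],0],[195,[0,0,20],0],[195,[0,0,12],0],[195,[0,0,6],0],[195,[0,0,3],0]]' 20
python3 -c "
from h import *
tilt('w13')"
```

```text
time: 12.13
tool_pos: [0.4808, -0.2634, 0.3648]
tcp_rot: [0.0, 1.57, -0.001]
wrist_force: [1.1, 0.0, -4.5]
width: 0.238
t 12.1333 tcp [ 0.4808 -0.2634  0.3648] npts 6834 6615 normal(fwd,lat,up) [0.39  0.001 0.921] pitch 0.401 roll 0.001 centre [0.0677 0.0021 0.0309] jaw 89.95 F [ 1.1  0.  -4.5] w 0.238
```

```bash
python3 -m creep '[[193,[0,0,-10],0],[193,[0,0,-15],0],[192,[0,0,-20],0],[192,[0,0,-20],0],[191,[0,0,-20],0],[191,[0,0,-15],0],[191,[0,0,-8],0],[191,[0,0,0],0]]' 20
python3 -c "
from h import *
tilt('w14')"
```

```text
time: 12.85
tool_pos: [0.4782, -0.2619, 0.2512]
tcp_rot: [0.004, 1.578, 0.003]
wrist_force: [-0.2, 0.4, -4.2]
width: 0.257
t 12.85 tcp [ 0.4782 -0.2619  0.2512] npts 9362 9040 normal(fwd,lat,up) [0.389 0.002 0.921] pitch 0.4 roll 0.002 centre [0.0677 0.0022 0.0308] jaw 89.95 F [-0.2  0.4 -4.2] w 0.257
```

Width now back to the value of the light grip (0.257). Re-command a 20 N squeeze and jerk up again.

```bash
python3 -m creep '[[195,[0,0,0],0],[195,[0,0,0],0],[195,[0,0,38],0],[195,[0,0,30],0],[195,[0,0,20],0],[195,[0,0,12],0],[195,[0,0,6],0],[195,[0,0,3],0]]' 20
python3 -c "
from h import *
tilt('w15')"
```

```text
time: 13.57
tool_pos: [0.481, -0.2636, 0.3667]
tcp_rot: [-0.0, 1.569, -0.002]
wrist_force: [-0.0, -0.1, -4.3]
width: 0.254
t 13.5667 tcp [ 0.481  -0.2636  0.3667] npts 6179 5974 normal(fwd,lat,up) [0.419 0.002 0.908] pitch 0.432 roll 0.002 centre [0.068  0.0027 0.0287] jaw 89.95 F [-0.  -0.1 -4.3] w 0.254
```

```bash
python3 -m creep '[[192,[0,0,-10],0],[192,[0,0,-20],0],[192,[0,0,-28],0],[192,[0,0,-30],0],[192,[0,0,30],0],[192,[0,0,20],0],[192,[0,0,10],0],[192,[0,0,3],0]]' 20
python3 -c "
from h import *
tilt('w16')"
```

```text
time: 14.28
tool_pos: [0.4813, -0.2638, 0.3412]
tcp_rot: [-0.0, 1.569, -0.002]
wrist_force: [-0.2, -0.3, -2.8]
width: 0.253
t 14.2833 tcp [ 0.4813 -0.2638  0.3412] npts 5084 4903 normal(fwd,lat,up) [0.492 0.    0.871] pitch 0.514 roll 0.0 centre [0.0682 0.0024 0.0224] jaw 89.95 F [-0.2 -0.3 -2.8] w 0.253
```

```bash
python3 -m creep '[[192,[0,0,-10],0],[192,[0,0,-20],0],[192,[0,0,-26],0],[192,[0,0,-28],0],[192,[0,0,27],0],[192,[0,0,18],0],[192,[0,0,9],0],[192,[0,0,3],0]]' 20
python3 -c "
from h import *
tilt('w17')"
```

```text
time: 15.0
tool_pos: [0.4817, -0.264, 0.3148]
tcp_rot: [-0.001, 1.568, -0.002]
wrist_force: [-0.1, 0.4, -4.1]
width: 0.253
t 15.0 tcp [ 0.4817 -0.264   0.3148] npts 4195 3956 normal(fwd,lat,up) [0.548 0.002 0.837] pitch 0.58 roll 0.003 centre [0.0675 0.003  0.0175] jaw 89.96 F [-0.1  0.4 -4.1] w 0.253
```

```bash
python3 -m creep '[[255,[0,0,0],0],[255,[0,0,0],0],[255,[0,0,0],0],[255,[-2,0,-20],0],[255,[-2,-1,-30],0],[255,[0,-1,-30],0],[255,[0,0,-16],0],[255,[0,0,-6],0]]' 120
python3 - <<'E'
from h import *
tilt('w18')
s=read_state();print(s["tool_pos"])
im,d=read_camera("side"); cv2.imwrite("pics/s18.png",cv2.resize(im[120:240,310:450],None,fx=5,fy=5,interpolation=2))
im,d=read_camera("top"); cv2.imwrite("pics/t18.png",cv2.resize(im[180:280,370:490],None,fx=5,fy=5,interpolation=2))
E
```

```text
time: 15.72
tool_pos: [0.474, -0.2638, 0.2065]
tcp_rot: [0.004, 1.577, 0.003]
wrist_force: [-0.8, 0.6, -4.7]
width: 0.24
t 15.7167 tcp [ 0.474  -0.2638  0.2065] npts 5893 5205 normal(fwd,lat,up) [ 0.546 -0.     0.837] pitch 0.578 roll -0.0 centre [0.0667 0.0048 0.0186] jaw 89.95 F [-0.8  0.6 -4.7] w 0.24
[ 0.47447219 -0.26406096  0.20707642]
```

View pics/s18.png

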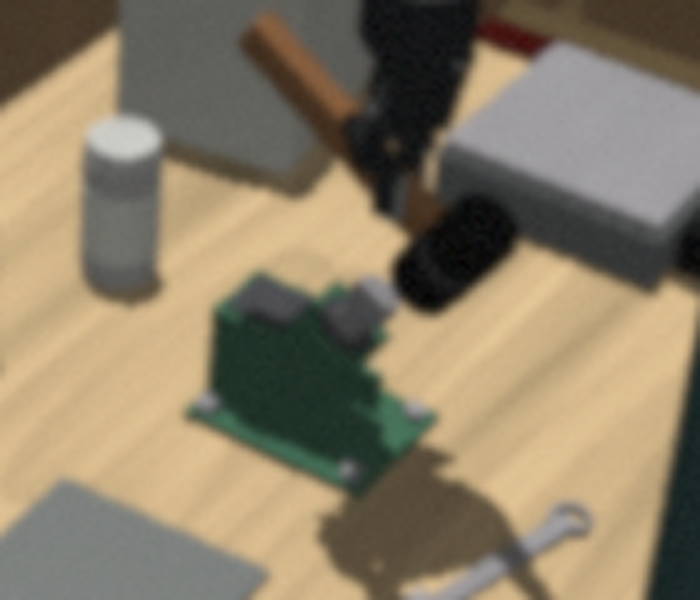

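View pics/w18.png

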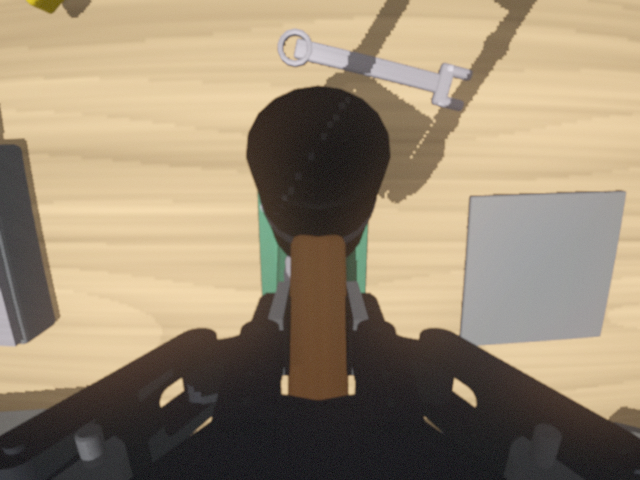

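Run:
```python
from h import *
s=read_state();t=s["tool_pos"];print(s["time"],t)
th=.578;c,sn=np.cos(th),np.sin(th)
ex=np.array([-c,0,-sn]);ez=np.array([-sn,0,c])
g=t+[0,0.001,.0175]
O=g+.06*ex-.04*ez
print("face centre",O)
a=np.linspace(0,2*np.pi,24)
ey=np.array([0,1,0])
pin=np.array([.481,-.265,.129]);pz=np.array([-np.sin(.56),0,np.cos(.56)]);px=np.array([np.cos(.56),0,np.sin(.56)])
print("gap along axis",(O-pin)@pz,"lateral",(O-pin)@px)
for n,(x0,y0,x1,y1) in dict(side=(310,120,450,240),top=(370,180,490,280)).items():
    im=cv2.resize(read_camera(n)[0][y0:y1,x0:x1],None,fx=5,fy=5,interpolation=2)
    for ctr,r,u,col in ((O,.026,ex,(0,255,255)),(O+.08*ez,.026,ex,(0,128,255)),(pin,.018,px,(0,0,255))):
        q=project(n,[ctr+r*(np.cos(k)*u+np.sin(k)*ey) for k in a]); q=((q-[x0,y0]+.5)*5).astype(int)
        cv2.polylines(im,[q],True,col,1)
    cv2.imwrite(f"pics/{n}19.png",im)
```

```text
15.8667 [ 0.47663163 -0.26532979  0.2111554 ]
face centre [ 0.4482322  -0.26432979  0.16237213]
gap along axis 0.045680507630282384 lateral -0.01003586968589255
```

View pics/side19.png

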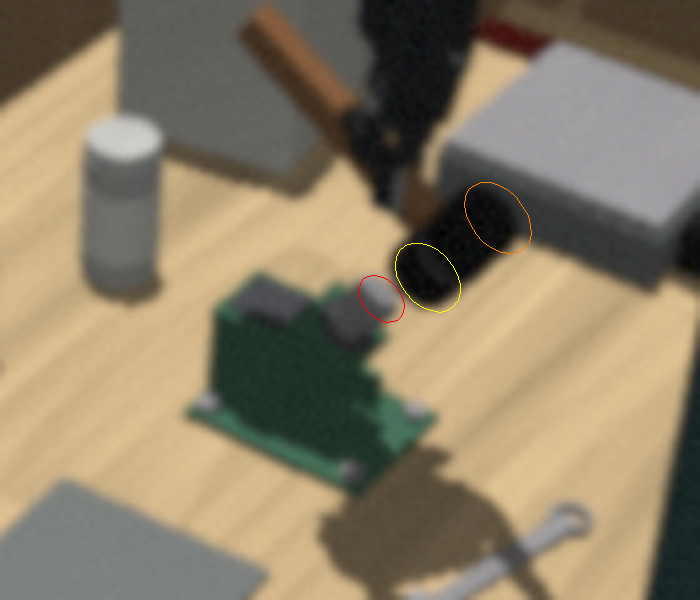

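View pics/top19.png

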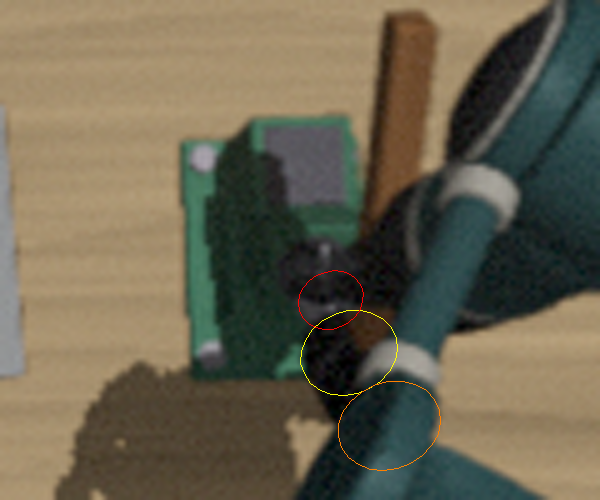

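```bash
python3 -m creep '[[255,[6.4,0,-10.2],0],[255,[10.6,0,-17],0],[255,[9.5,0,-15.3],0],[255,[9.5,0,-15.3],0],[255,[0,0,0],0],[255,[-6.4,0,10.2],0],[255,[-10.6,0,17],0],[255,[-10.6,0,17],0]]' 120
python3 - <<'E'
from h import *
tilt('w20')
for n,(x0,y0,x1,y1) in dict(side=(310,120,450,240)).items():
    cv2.imwrite(f"pics/{n}20.png",cv2.resize(read_camera(n)[0][y0:y1,x0:x1],None,fx=5,fy=5,interpolation=2))
E
```

```text
time: 16.63
tool_pos: [0.4843, -0.265, 0.1984]
tcp_rot: [0.001, 1.572, 0.0]
wrist_force: [0.2, -0.3, -4.3]
width: 0.239
t 16.6333 tcp [ 0.4843 -0.265   0.1984] npts 5489 4741 normal(fwd,lat,up) [0.524 0.002 0.852] pitch 0.552 roll 0.002 centre [0.0669 0.0049 0.0219] jaw 89.98 F [ 0.2 -0.3 -4.3] w 0.239
```

View pics/side20.png

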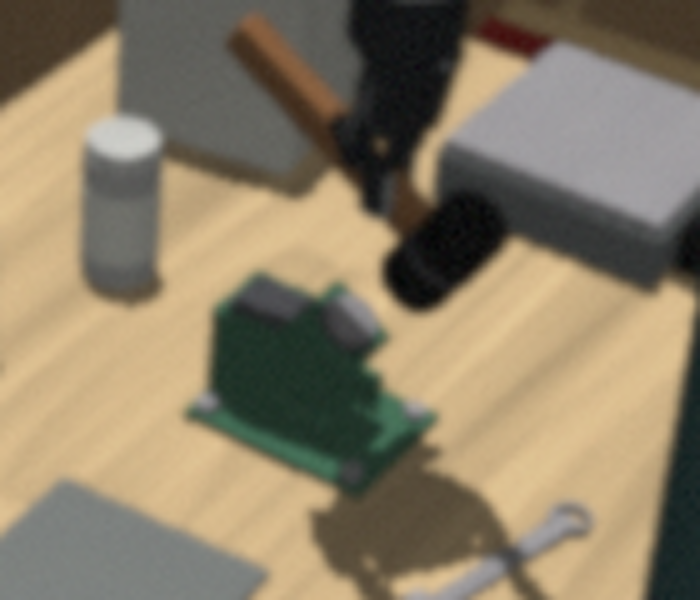

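```bash
python3 -m creep '[[255,[-4,0,20],0],[255,[-4,0,30],0],[255,[0,0,30],-0.06],[255,[1,11,20],-0.12],[255,[1,11,5],-0.124],[255,[1,11,0],-0.124],[255,[1,11,0],-0.124],[255,[1,11,0],-0.124]]' 120
python3 -m creep '[[255,[2,11,0],-0.124],[255,[2,11,0],-0.124],[255,[2,11,0],-0.124],[255,[2,11,0],-0.124],[255,[2,11,0],-0.124],[255,[2,11,0],-0.124],[255,[2,11,0],-0.124],[255,[2,11,0],-0.124]]' 120
python3 -m creep '[[255,[2,11,0],-0.124],[255,[2,11,0],-0.124],[255,[2,11,0],-0.124],[255,[2,11,0],-0.124],[255,[2,11,0],-0.124],[255,[2,11,0],-0.124],[255,[0,11,0],-0.124],[255,[0,11,0],-0.07]]' 120
python3 - <<'E'
from h import *
tilt('w21')
im,d=read_camera("top"); cv2.imwrite("pics/t21.png",im)
im,d=read_camera("side"); cv2.imwrite("pics/s21.png",im)
E
```

```text
time: 17.4
tool_pos: [0.4821, -0.2099, 0.3031]
tcp_rot: [0.535, 1.503, -0.535]
wrist_force: [-0.7, -0.5, -4.8]
width: 0.237
time: 18.07
tool_pos: [0.4979, -0.1218, 0.3027]
tcp_rot: [1.286, 1.158, -1.285]
wrist_force: [-0.4, 0.2, -3.7]
width: 0.234
time: 18.73
tool_pos: [0.5098, -0.0338, 0.3025]
tcp_rot: [1.923, 0.521, -1.924]
wrist_force: [-0.3, 0.0, -5.0]
width: 0.231
t 18.7333 tcp [ 0.5098 -0.0338  0.3025] npts 13218 11315 normal(fwd,lat,up) [ 0.526 -0.     0.851] pitch 0.553 roll -0.0 centre [ 0.0668 -0.0003  0.0215] jaw -59.69 F [-0.3  0.  -5. ] w 0.231
```

View pics/s21.png

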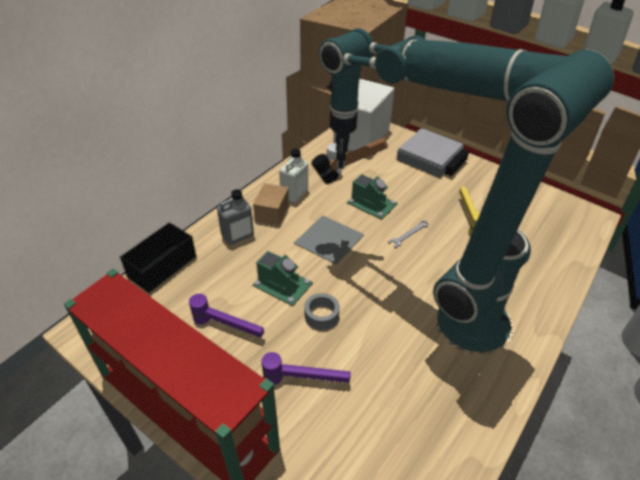

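```bash
python3 -m creep '[[255,[1,5,-20],-0.06],[255,[0,5,-35],-0.059],[255,[0,0,-38],0],[255,[0,0,-38],0],[255,[0,0,-35],0],[255,[0,0,-22],0],[255,[0,0,-12],0],[255,[0,0,0],0]]' 120
python3 - <<'E'
from h import *
tilt('w22')
im,d=read_camera("side"); cv2.imwrite("pics/s22.png",cv2.resize(im[160:290,270:420],None,fx=5,fy=4.6,interpolation=2))
E
```

```text
time: 19.55
tool_pos: [0.5082, -0.0248, 0.0994]
tcp_rot: [1.986, 0.423, -1.999]
wrist_force: [-0.5, -0.4, -4.6]
width: 0.236
t 19.55 tcp [ 0.5082 -0.0248  0.0994] npts 18191 14522 normal(fwd,lat,up) [0.526 0.001 0.85 ] pitch 0.554 roll 0.001 centre [ 0.0671 -0.0008  0.0202] jaw -66.13 F [-0.5 -0.4 -4.6] w 0.236
```

View pics/s22.png

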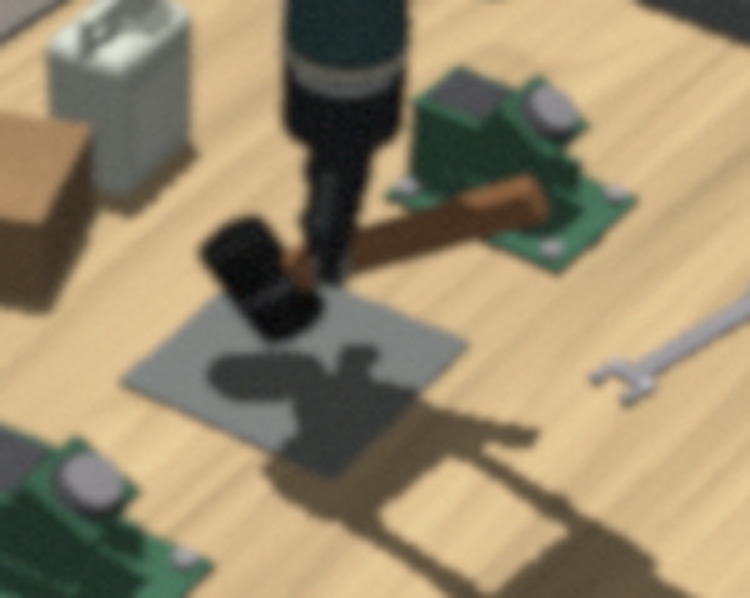

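```bash
python3 -m creep '[[200,[0,0,-10],0],[194,[0,0,-10],0],[191,[0,0,-8],0],[191,[0,0,-4],0],[193,[-2,-1,-4],0],[193,[-3,-1,-4],0],[193,[-4,-2,-5],0],[193,[-4,-2,-5],0]]' 20
python3 -c "
from h import *
tilt('w23')"
```

```text
time: 20.32
tool_pos: [0.4984, -0.0304, 0.0555]
tcp_rot: [1.992, 0.421, -1.991]
wrist_force: [-9.2, 0.5, 16.2]
width: 0.25
t 20.3167 tcp [ 0.4984 -0.0304  0.0555] npts 28091 20073 normal(fwd,lat,up) [0.356 0.003 0.934] pitch 0.364 roll 0.004 centre [ 0.065  -0.0011  0.0348] jaw -66.13 F [-9.2  0.5 16.2] w 0.25
```

```bash
python3 -m creep '[[193,[-3,-1,-4],0],[193,[-3,-1,-4],0],[193,[-3,-1,-4],0],[193,[-3,-1,-4],0],[193,[-2,-1,-4],0],[193,[-2,-1,-3],0],[193,[0,0,-2],0],[193,[0,0,0],0]]' 20
python3 -c "
from h import *
tilt('w24')"
```

```text
time: 21.03
tool_pos: [0.4817, -0.037, 0.0287]
tcp_rot: [1.991, 0.42, -1.993]
wrist_force: [-4.2, -2.0, 4.0]
width: 0.249
t 21.0333 tcp [ 0.4817 -0.037   0.0287] npts 44300 31392 normal(fwd,lat,up) [ 0.004 -0.001  1.   ] pitch 0.004 roll -0.001 centre [ 0.0545 -0.0008  0.0587] jaw -66.15 F [-4.2 -2.   4. ] w 0.249
```

Level. Open gently and back up straight.

```bash
python3 -m creep '[[185,[0,0,0],0],[170,[0,0,0],0],[140,[0,0,0],0],[100,[0,0,0],0],[50,[0,0,0],0],[0,[0,0,0],0],[0,[0,0,0],0],[0,[0,0,0],0]]' 20
python3 -m creep '[[0,[0,0,10],0],[0,[0,0,25],0],[0,[0,0,35],0],[0,[0,0,35],0],[0,[0,0,35],0],[0,[0,0,20],0],[0,[0,0,10],0],[0,[0,0,0],0]]' 20
python3 - <<'E'
from h import *
tilt('w25')
s=read_state();c=cal("wrist"); im,d=read_camera("wrist"); P=cloud("wrist",d,c);hsv=cv2.cvtColor(im,cv2.COLOR_BGR2HSV)
b=(P[...,2]>.075)&(P[...,2]<.1)&(d>0)&(hsv[...,2]<90)
n,l,st,_=cv2.connectedComponentsWithStats(b.astype(np.uint8))
for k in np.argsort(-st[1:,4])[:3]+1: print(st[k],cv2.minEnclosingCircle((P[l==k][:,:2]*1000).astype(np.float32)),np.median(P[l==k][:,2]),P[l==k].std(0))
im,d=read_camera("side"); cv2.imwrite("pics/s25.png",im); im,d=read_camera("top"); cv2.imwrite("pics/t25.png",im)
x0,y0,x1,y1=230,140,430,330
im=cv2.imread("pics/s25.png");cv2.imwrite("pics/s25c.png",cv2.resize(im[y0:y1,x0:x1],None,fx=3,fy=3,interpolation=2))
P=cloud("top",d)
for nm,sl in(("R",slice(390,460)),("L",slice(230,300))):
    m=np.zeros((480,640),bool); m[200:262,sl]=1; m&=(d>0)
    print(nm,[int((m&(P[...,2]>z)&(P[...,2]<.15)).sum()) for z in (.1,.112,.118)])
E
```

```text
time: 21.75
tool_pos: [0.482, -0.0363, 0.0276]
tcp_rot: [1.992, 0.42, -1.992]
wrist_force: [0.0, -0.1, 0.7]
width: 0.998
time: 22.42
tool_pos: [0.484, -0.0366, 0.2012]
tcp_rot: [1.998, 0.418, -1.985]
wrist_force: [0.9, 0.2, 0.5]
width: 0.996Traceback (most recent call last):
  File "<stdin>", line 2, in <module>
  File "h.py", line 31, in tilt
    t=A[rng.choice(len(A),3,replace=False)]; n=np.cross(t[1]-t[0],t[2]-t[0]); n/=np.linalg.norm(n)+1e-12
        ~~~~~~~~~~^^^^^^^^^^^^^^^^^^^^^^^^
  File "numpy/random/_generator.pyx", line 864, in numpy.random._generator.Generator.choice
ValueError: a must be a positive integer unless no samples are taken
```

Run:
```python
from h import *
s=read_state();c=cal("wrist"); im,d=read_camera("wrist"); P=cloud("wrist",d,c);hsv=cv2.cvtColor(im,cv2.COLOR_BGR2HSV)
b=(P[...,2]>.075)&(P[...,2]<.1)&(d>0)&(hsv[...,2]<90)
n,l,st,_=cv2.connectedComponentsWithStats(b.astype(np.uint8))
for k in np.argsort(-st[1:,4])[:3]+1: print(st[k],cv2.minEnclosingCircle((P[l==k][:,:2]*1000).astype(np.float32)),np.median(P[l==k][:,2]),P[l==k].std(0))
im,d=read_camera("side"); cv2.imwrite("pics/s25.png",im)
x0,y0,x1,y1=230,140,430,330
cv2.imwrite("pics/s25c.png",cv2.resize(im[y0:y1,x0:x1],None,fx=3,fy=3,interpolation=2))
im,d=read_camera("top"); cv2.imwrite("pics/t25.png",im)
P=cloud("top",d)
for nm,sl in(("R",slice(390,460)),("L",slice(230,300))):
    m=np.zeros((480,640),bool); m[200:262,sl]=1; m&=(d>0)
    print(nm,[int((m&(P[...,2]>z)&(P[...,2]<.15)).sum()) for z in (.1,.112,.118)])
```

```text
[ 282  128   71   71 3031] ((529.9976196289062, -14.3507719039917), 25.794754028320312) 0.08742907110207604 [0.01118048 0.01327391 0.0007654 ]
[  21    0   43  103 2133] ((527.1634521484375, 197.66172790527344), 37.536285400390625) 0.08499792229225639 [0.01760262 0.00141661 0.00690312]
[ 534  208   77  122 2028] ((537.8343505859375, -239.43553161621094), 56.28420639038086) 0.08339770313536116 [0.02881783 0.00120848 0.00657239]
R [259, 28, 3]
L [262, 35, 2]
```

View pics/s25c.png

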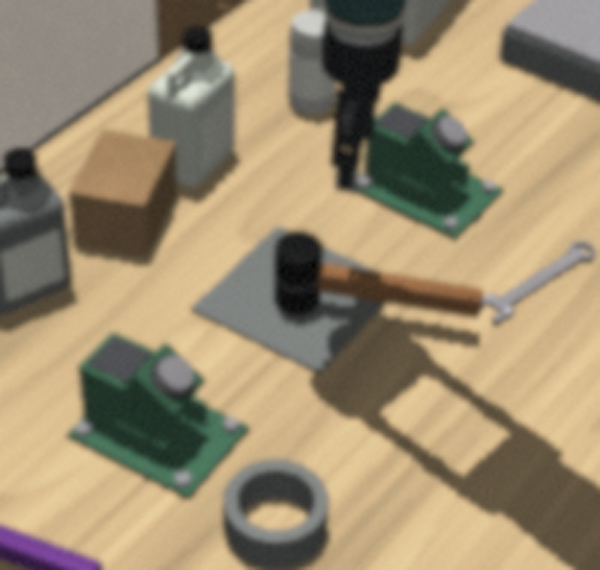

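View pics/t25.png

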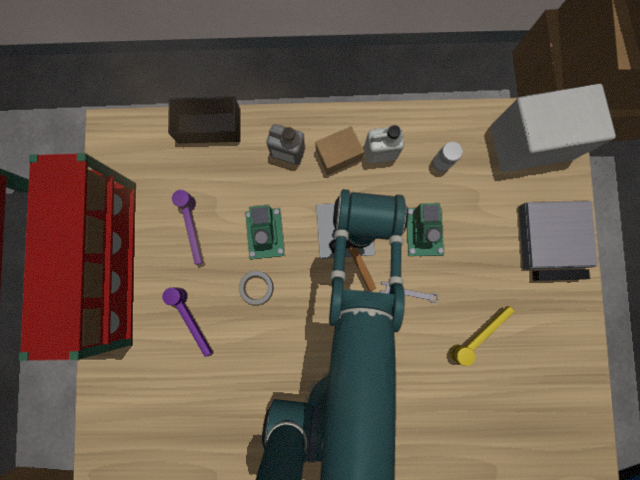

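Everything is in place: the mallet head is at (0.530, -0.014), upright on the pad and within 10 mm of its centre. Both shoes show the same low pin profile, and the bystanders have not moved. Handing in.

```bash
python3 -c "
from workcell import *
finish_job(); print(read_state()['time'])"
```

```text
the job is handed in; nothing more can be done
the job is handed in; nothing more can be done
```

I drove the standing pin home with one blow, stood the mallet back on its pad and handed the job in at about 22.6 s. `finish_job` gives no verdict.

**How it went:** The shoe on the right (y ≈ -0.265) had its pin up. The moves can't tilt the tool, so I held the mallet lightly at 20 N and jerked it upward. The head drooped in the jaws to 0.58 rad, against the pin's lean of 0.56. I then clamped at 120 N, spun it round and struck along the pin's axis at about 0.2 m/s. The tilt read 0.55 rad afterwards. I then pressed the head level against the pad and let go.

**Last checks:**
- **Pins:** Both look home. In the side view both heads sit low on their barrels, and the top view's height counts now match for the two shoes. The pin's speed and travel during the blow could not be measured directly.
- **Mallet:** It stands upright, with its top face level and 0.087 m above the bench, 6 to 7 mm from the pad's centre. The last tilt reading before release was 0.004 rad.
- **Robot:** The gripper is fully open and about 0.17 m above the release height, with no load on the wrist.
- **Bystanders:** By eye they have not moved. I did not measure them, and the spanner's open end lies close to the mallet handle in the views.

**What failed or disagreed:**
- After I had clamped once at 120 N, asking for 20 N did not loosen the grip, so two jerks had no effect until I opened the fingers slightly.
- One tilt check after release stopped with an error because the mallet was outside its search window. I used the wrist, side and top views instead.
- Two estimates of the pin's position differed by about 2 mm along its axis, which the stroke allowed for.

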